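Find the heavy side of a target turntable and hold it downhill

ROBOT

A 6-joint arm with a two-finger parallel gripper is mounted at the origin on the work surface. World frame = base frame: x ahead of the robot, y to its left, z up, the work surface at z = 0. Lengths are in m, angles in rad, forces in N, time in s.
With the tool pointing down it reaches from about 0.375 to 0.975 m from the base axis. Payload 3.8 kg.
Tool frame: the origin (TCP) lies midway between the tips of the shut fingers; the grasp point (between the pads) lies 19 mm behind it; z points along the fingers, y is the line along which they close (so a half turn about z gives the same grasp; the last joint's range is limited). The gripper opens to 85 mm and grips with 20 to 120 N. Pads are 22 mm wide; open, the fingers measure 114 mm over their backs; the gripper's body (76 mm by 85 mm) begins 54 mm behind the grasp point. The pads swing forward as they close: fully open they stand 13 mm farther back than shut.
Start: joints at [1.173, 0.264, 1.604, -0, 1.274, -0.037], TCP at [0.238, 0.632, 0.231] pointing down, gripper open.
Joint ranges: [-2.63, 2.63], [-0.94, 2.18], [0.31, 2.57], [-1.31, 4.45], [0, 2.66], [-2.55, 2.55]. Speed limits (rad/s): [2.57, 2.57, 3.14, 3.14, 3.14, 3.14].

INTERFACE

Orientations are given as [roll, pitch, yaw] about the fixed x, y, z axes, in that order (R = Rz(yaw) Ry(pitch) Rx(roll)).
In Python, from cell import r gives the robot as it stands.
- The arm moves only by the shell command python3 inch.py [FORCE], which reads ROWS from standard input. ROWS is a JSON list of rows, 1 to 8 of them, each an object with the fields aperture (the finger opening in m), sx, sy, sz (the shift in m), rx, ry, rz (a rotation vector in rad); a field left out counts as zero (the opening has to be given); each row shifts and turns the commanded pose from where the row before left it, along the tool's axes as they then stand; what a row does not reach is not made up. A row lasts 1/10 s, in which the tool goes at most 0.05 m and 0.15 rad, less where a joint would pass 70% of its speed; a pose out of reach is approached as far as the arm can. The fingers move at their own pace and stop on an object; FORCE is the grip in N (left out, the last holds). Time passes only in rows, so rows that do not move let the fingers close. It prints the time, the measured TCP pose, the force, the opening and the grip force at its end. Input that does not fit is refused with a message, and nothing moves.
- r.read_state(): the state, without advancing time (a new reading comes with each control period).
- r.read_camera(name): name is "side" or "top" or "wrist"; returns the picture (420x560x3 uint8, red, green, blue); there is no depth.
- r.get_calibration(name): a dict with "fx", "fy", "cx", "cy" (pixels), "D" ([k1, k2, p1, p2, k3] as OpenCV has them; the pictures are not rectified), "extrinsics" (4x4, takes a point from world to camera coordinates). Camera axes: x right, y down, z forward; pixel columns grow to the right and rows downward; lengths in m; the calibration is good to about 2 mm. A picture is of the moment at which its call begins: read the wrist's pose just before it. get_calibration takes no time and is no camera call; for the wrist camera it gives the pose at the moment of the call.
- r.hand_in(): hands the job in; it is judged then, once.
The state is a dict: "time_s": time; "qpos": joint angles; "joint_velocities": joint speeds; "joint_efforts": joint torques, N m; "position": TCP position; "ee_rot": TCP orientation; "contact_force": force on the tool from outside, world axes, zero at the start; "ft_torque": the same for the moment, N m; "finger_gap": finger opening in m; "finger_force": force on a finger pad.
Only numpy, scipy, OpenCV 4.12 (cv2) and the standard library are available. Lean on these libraries where they do the work, as an engineer would, in place of code of your own. Each camera call takes 0.05 s, during which the arm holds its last target. There are 200 camera calls.

TASK

The round metal turntable on the sloping panel of the surgical training box has a weight hidden inside it, and nobody knows on which side. Turn it by its black finger bar and feel which side is heavy, then turn the heavy side straight down the slope, where it would hang, so that a counterweight can be fitted opposite. Finish while still gripping the bar with the turntable held still in that position, and leave the mouse, bowl, jar and tape roll where they are.

Things in the scene. Friction and masses are not known exactly. Their poses are not given: they have to be found in the camera images.
- trainer: White plastic training box, fixed to the table; base 270 x 320 mm, 197 mm tall at the back (+x). Origin: on the table, 125 mm below the centre of the panel's face; z up. Its panel slopes at 40 degrees, low on the box's -x side (robot side), high on its +x side: straight down the slope is (-0.766, 0, -0.643) in the box's axes, the outward normal (-0.643, 0, 0.766).
- panel (a point): Centre of the face of the box's flat sloping panel (240 mm along the slope, 300 mm wide), with the box's axes; the turntable's axis is the panel's normal through here. The turntable is an aluminium plate 170 mm across, 16 mm thick, its underside 8 mm off the panel. A sealed weight in it (about 0.45 kg, 60 mm off the axis) makes one side heavy; which side differs every time and nothing shows it.
- turntable (a joint): Turntable angle, rad, positive counter-clockwise seen facing the panel; 0: screw straight up the slope. No end stops. It stays where left: the bearing drags with 0.21 N m, the same both ways, more than the weight's pull (at most 0.15 to 0.19 N m, towards heavy side down, as the sine of the heavy side's angle from straight down the slope). The value says nothing about where the weight is.
- grip (a point): Point on the turntable's axis inside the finger bar, 14 mm below the bar's top. Its z axis is the turntable's axis pointing out of the panel, x runs along the bar. The bar is plain black, 64 mm long, 20 mm wide (pinch it across, along y) and stands 42 mm high on the plate's face; grip it along the turntable's axis, with the tool tilted 40 degrees from straight down.
- screw (a point): Top of a steel screw head, 14 mm across, near the rim of the turntable, 74 mm from its axis, in line with one end of the bar. It turns with the turntable and only lets one see the turning; it has nothing to do with the heavy side.
- mouse: Black computer mouse, 100 x 58 x 22 mm, loose on the table beside the box; origin under its centre. Leave alone.
- bowl: Small steel bowl, 110 mm across, 45 mm high, loose on the table beside the box; origin under its centre. Leave alone.
- jar: Small closed jar, 56 mm across, 75 mm high, loose on the table beside the box; origin under its centre. Leave alone.
- tape: Blue roll of tape lying flat, 90 mm across, 24 mm high, loose on the table beside the box; origin under its centre. Leave alone.

How it is judged:
On the way:
1. the turntable has been turned from its starting angle by the gripped bar (screw 18 mm or more from its start) (distance of screw from where it was at the start of the episode above 0.018 m and contact force between the fingers and turntable_c1 above 1 N), for 0.1 s.
At the end, for the whole second after the job is handed in: The heavy side points straight down the slope within 25 degrees, the turntable is still (under 0.05 rad/s), and the fingers still grip the bar (more than 3 N) (z of ballast_c0 in the frame of trainer below 0.1023 m and contact force between the fingers and turntable_c1 above 3 N and velocity of joint turntable between -0.05 and 0.05 rad/s); the arm keeps its last pose, push and grip.
It fails at once if the mouse was moved (more than 20 mm) (distance of mouse from where it was at the start of the episode above 0.02 m).
It fails at once if the bowl was moved (more than 20 mm) (distance of bowl from where it was at the start of the episode above 0.02 m).
It fails at once if the jar was moved (more than 20 mm) (distance of jar from where it was at the start of the episode above 0.02 m).
It fails at once if the tape was moved (more than 20 mm) (distance of tape from where it was at the start of the episode above 0.02 m).
It also fails if it takes over 72 s, if anything falls off the work surface, if the arm or the gripper's body presses on something with over 40 N, if the wrist force passes 120 N, or if a joint passes its speed limit or range.

## Working session

There is one attempt and no reset: what is moved stays moved. The work goes in short steps, Python scripts to look and compute and a shell command to move; the robot and the scene stay as the last step left them, time stands still between calls to the robot, and variables do not carry over. Pictures are saved under pics/ and viewed, at most 10 in all, crops included, and the job is handed in when it is done.

```bash
ls; mkdir -p pics; python3 - <<'E'
from cell import r
import cv2,numpy as np
s=r.read_state(); print({k:np.round(v,3).tolist() for k,v in s.items()})
a=r.read_camera("side");b=r.read_camera("top")
cv2.imwrite("pics/side.png",a[:,:,::-1]);cv2.imwrite("pics/top.png",b[:,:,::-1])
for n in("side","top"):
  c=r.get_calibration(n);print(n,c["fx"],c["D"],np.round(c["extrinsics"],3).tolist())
E
```

```text
cell.py
inch.py
pics
{'time_s': 0.0, 'qpos': [1.173, 0.265, 1.605, 0.0, 1.274, -0.037], 'joint_velocities': [-0.001, -0.0, -0.0, 0.001, -0.001, 0.0], 'joint_efforts': [-0.0, -51.51, -36.732, -0.001, 0.013, -0.0], 'position': [0.238, 0.631, 0.23], 'ee_rot': [-3.139, -0.0, 2.781], 'contact_force': [0.45, 0.286, -0.003], 'ft_torque': [-0.001, 0.05, -0.002], 'finger_force': 0.0, 'finger_gap': 0.085}
side 393.8627089850325 [-0.00921918  0.          0.          0.          0.        ] [[-0.978, -0.21, 0.011, 0.578], [-0.124, 0.535, -0.835, 0.183], [0.17, -0.818, -0.55, 0.937], [0.0, 0.0, 0.0, 1.0]]
top 392.85861948759873 [-0.02004344  0.          0.          0.          0.        ] [[0.016, -0.999, -0.03, 0.055], [-0.986, -0.011, -0.164, 0.62], [0.164, 0.032, -0.986, 0.897], [0.0, 0.0, 0.0, 1.0]]
```

View pics/side.png

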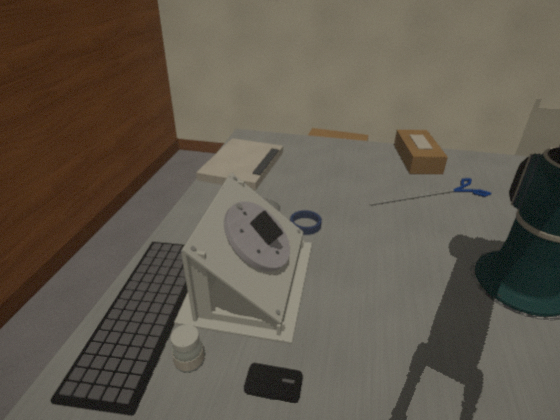

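View pics/top.png

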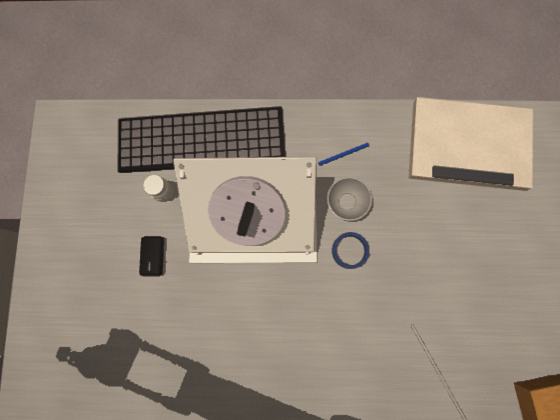

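The side view shows the box at about (245,250), jar (187,348), mouse (273,382) and tape (306,222). In the top view the turntable is at (247,211), the bar at (246,219), jar (155,187), mouse (152,256), bowl (350,200) and tape (351,250). I'll enlarge both.

```bash
python3 - <<'E'
import cv2,numpy as np
a=cv2.imread("pics/side.png")[170:340,170:330];b=cv2.imread("pics/top.png")[145:275,165:330]
a=cv2.resize(a,(480,510),interpolation=cv2.INTER_CUBIC)   # x3
cv2.imwrite("pics/side_c.png",a)
cv2.imwrite("pics/top_c.png",cv2.resize(b,(660,520),interpolation=cv2.INTER_CUBIC)) # x4
E
```

```text
(no output)
```

View pics/side_c.png

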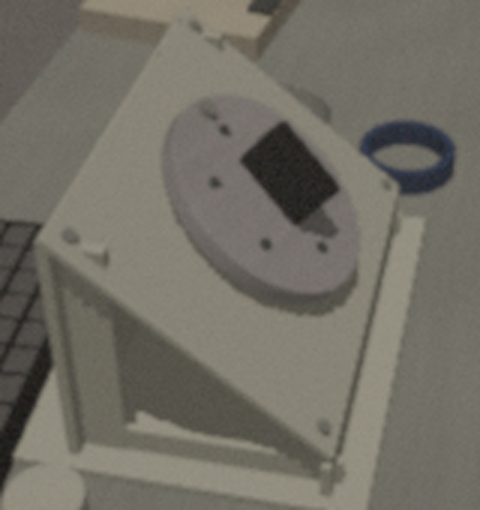

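View pics/top_c.png

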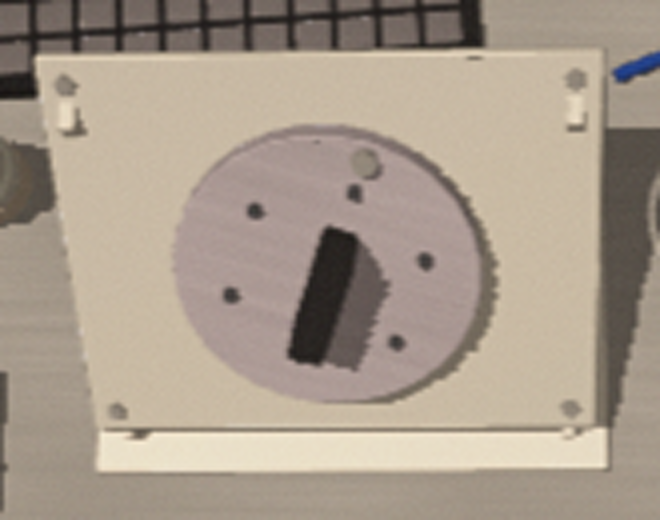

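The crops show these points (crop pixels):

| Point | Top crop (×4) | Side crop (×3) |
|---|---|---|
| Panel screws | (65,85), (576,78), (571,407), (117,410) | (70,236), (194,25), (388,184), (323,427) |
| Turntable screw | (366,163) | (209,108) |
| Bar | corners (331,227), (358,235), (320,365), (289,356) | spans (242..338, 122..226) |

Next I'll triangulate them.

```bash
cat > h.py <<'E'
from cell import r
import cv2,numpy as np
from scipy.spatial.transform import Rotation as Ro
from scipy.optimize import least_squares
C={n:r.get_calibration(n) for n in("side","top")}
def KD(c): return np.array([[c["fx"],0,c["cx"]],[0,c["fy"],c["cy"]],[0,0,1]]),np.array(c["D"])
def proj(n,P):
    c=C[n];K,D=KD(c);E=np.array(c["extrinsics"])
    return cv2.projectPoints(np.atleast_2d(P).astype(float),cv2.Rodrigues(E[:3,:3])[0],E[:3,3],K,D)[0][:,0]
def tri(ps,pt):
    u=[cv2.undistortPoints(np.array(p,float).reshape(-1,1,2),*KD(C[n]))[:,0].T for n,p in(("side",ps),("top",pt))]
    X=cv2.triangulatePoints(*[np.array(C[n]["extrinsics"])[:3] for n in("side","top")],*u)
    return (X[:3]/X[3]).T
NW=np.array([[.766,0,.643],[0,1,0],[-.643,0,.766]])  # columns: up-slope, y, normal (box axes) 
NW=np.array([[.766,0,-.643],[0,1,0],[.643,0,.766]])
def frame(yaw): return Ro.from_euler("z",yaw).as_matrix()@NW
E
python3 - <<'E'
from h import *
S=np.array([[70,236],[194,25],[388,184],[323,427],[209,108]])/3+[170,170]
T=np.array([[65,85],[576,78],[571,407],[117,410],[366,163]])/4+[165,145]
S-=1/3;T-=.375
X=tri(S,T);print(X.round(4));
for n,p in(("side",S),("top",T)): print(n,(proj(n,X)-p).round(1).tolist())
c=X[:4].mean(0);print("centre",c)
print("width",np.linalg.norm(X[0]-X[1]),np.linalg.norm(X[3]-X[2]),"len",np.linalg.norm(X[0]-X[3]),np.linalg.norm(X[1]-X[2]))
w=(X[0]+X[3]-X[1]-X[2]);u=(X[0]+X[1]-X[2]-X[3]);print("yaw",np.arctan2(-w[0],w[1]),np.arctan2(u[1],u[0]),"slope",np.degrees(np.arctan2(u[2],np.hypot(*u[:2]))))
# model fit: panel centre x,y,z yaw, half a,b, angle of screw
def f(p):
    F=frame(p[3]);o=p[:3];L=[[p[4],p[5],.001],[p[4],-p[5],.001],[-p[4],-p[5],.001],[-p[4],p[5],.001],
      [.074*np.cos(p[6]),.074*np.sin(p[6]),.027]]
    P=o+np.array(L)@F.T
    return P
res=lambda p:np.r_[(proj("side",f(p))-S).ravel(),(proj("top",f(p))-T).ravel()]
q=least_squares(res,[*c,0,.1,.13,0]);print(q.x.round(4),q.fun.round(1).tolist())
p=q.x;F=frame(p[3])
# bar top corners
th=p[6];ca,sa=np.cos(th),np.sin(th)
for h in(.066,.024):
  B=np.array([[s*.032*ca-t*.01*sa,s*.032*sa+t*.01*ca,h] for s,t in((1,1),(1,-1),(-1,-1),(-1,1))])
  P=p[:3]+B@F.T
  print("side crop",((proj("side",P)-170)*3).round().tolist(),"top crop",((proj("top",P)-[165,145])*4).round().tolist())
print("grip",p[:3]+F[:,2]*.052)
E
```

```text
[[6.995e-01 2.728e-01 1.935e-01]
 [7.054e-01 3.200e-03 1.932e-01]
 [5.439e-01 1.000e-04 5.890e-02]
 [5.394e-01 2.703e-01 5.910e-02]
 [6.595e-01 1.124e-01 1.905e-01]]
side [[-0.1, -0.0], [-0.0, -0.0], [-0.4, -0.1], [0.0, 0.0], [0.0, 0.0]]
top [[0.0, 0.1], [0.0, 0.0], [0.0, 0.4], [-0.0, -0.0], [-0.0, -0.0]]
centre [0.6220543  0.13658174 0.12617156]
width 0.2696904330900498 0.2702656857195056 len 0.209051419568202 0.21014710795056551
yaw 0.01932167730966547 0.017396021371696782 slope 39.86297357737539
[ 0.6227  0.1365  0.1253  0.0192  0.1048  0.1349 -0.3405] [-0.3, 0.0, 0.2, -0.1, -0.6, -0.0, 0.2, 0.0, 0.1, -0.1, -0.1, -0.0, -0.0, 0.2, 0.0, 0.2, 0.2, 0.0, -0.1, 0.0]
side crop [[272.0, 126.0], [285.0, 117.0], [343.0, 187.0], [331.0, 197.0]] top crop [[317.0, 259.0], [354.0, 270.0], [321.0, 368.0], [285.0, 358.0]]
side crop [[236.0, 159.0], [249.0, 149.0], [305.0, 217.0], [293.0, 228.0]] top crop [[325.0, 221.0], [360.0, 231.0], [328.0, 326.0], [294.0, 316.0]]
grip [0.58931217 0.13590607 0.16512928]
```

The fit is within 0.6 px: panel centre (0.623, 0.1365, 0.125), yaw 0.019 and turntable angle about −0.34 rad. Now I'll work out the moves to a pre-grasp 140 mm out along the normal.

```bash
cat >> h.py <<'E'
O=np.array([.6227,.1365,.1253]);F=frame(.0192);TH0=-.3405
def Rt(th): # tool orientation: y at panel angle th+90deg, z = -normal
    y=F@[-np.sin(th),np.cos(th),0];z=-F[:,2];return np.c_[np.cross(y,z),y,z]
def cur():
    s=r.read_state();return s,np.array(s["position"]),Ro.from_euler("xyz",s["ee_rot"])
def go(h,th):
    s,p,R=cur();T=Ro.from_matrix(Rt(th))
    t=O+F[:,2]*h
    print("t",s["time_s"],"q",np.round(s["qpos"],2),"shift first (tool axes now)",R.inv().apply(t-p).round(4),"rotvec",(R.inv()*T).as_rotvec().round(4),
      "shift if rotated first",T.inv().apply(t-p).round(4))
E
python3 -c "
from h import *
go(.14,TH0)
X=lambda p,z:0
"
```

```text
t 0.1 q [ 1.17  0.26  1.61  0.    1.27 -0.04] shift first (tool axes now) [-0.4509 -0.3602 -0.0018] rotvec [-0.2482 -0.6537 -0.0372] shift if rotated first [-0.3749 -0.3994  0.1814]
```

```bash
echo '[{"aperture":0.085,"sx":-0.0376,"sy":-0.03},{"aperture":0.085,"sx":-0.0376,"sy":-0.03},{"aperture":0.085,"sx":-0.0376,"sy":-0.03},{"aperture":0.085,"sx":-0.0376,"sy":-0.03},{"aperture":0.085,"sx":-0.0376,"sy":-0.03},{"aperture":0.085,"sx":-0.0376,"sy":-0.03}]' | python3 inch.py
echo '[{"aperture":0.085,"sx":-0.0376,"sy":-0.03},{"aperture":0.085,"sx":-0.0376,"sy":-0.03},{"aperture":0.085,"sx":-0.0376,"sy":-0.03},{"aperture":0.085,"sx":-0.0376,"sy":-0.03},{"aperture":0.085,"sx":-0.0376,"sy":-0.03},{"aperture":0.085,"sx":-0.0376,"sy":-0.03}]' | python3 inch.py
echo '[{"aperture":0.085,"rx":-0.05,"ry":-0.131,"rz":-0.0075},{"aperture":0.085,"rx":-0.05,"ry":-0.131,"rz":-0.0075},{"aperture":0.085,"rx":-0.05,"ry":-0.131,"rz":-0.0075},{"aperture":0.085,"rx":-0.05,"ry":-0.131,"rz":-0.0075},{"aperture":0.085,"rx":-0.05,"ry":-0.131,"rz":-0.0075},{"aperture":0.085},{"aperture":0.085}]' | python3 inch.py
python3 -c "
from h import *
go(.14,TH0)"
```

```text
time_s: 0.7
position: [0.3862, 0.3816, 0.2308]
ee_rot: [-3.141, -0.0, 2.781]
contact_force: [0.6, 0.3, -0.6]
finger_gap: 0.0851
finger_force: 0.0
time_s: 1.3
position: [0.5337, 0.1335, 0.231]
ee_rot: [-3.141, -0.0, 2.781]
contact_force: [0.7, 0.4, 0.9]
finger_gap: 0.0849
finger_force: 0.0
time_s: 2.0
position: [0.5324, 0.1354, 0.2305]
ee_rot: [2.866, 0.649, 2.727]
contact_force: [0.5, 0.7, 1.3]
finger_gap: 0.0851
finger_force: 0.0
t 2.0 q [ 0.32 -0.36  2.36 -0.4   0.51 -0.64] shift first (tool axes now) [-0.0017 -0.0001 -0.0014] rotvec [ 0.0022 -0.0015 -0.0005] shift if rotated first [-0.0017 -0.0001 -0.0014]
```

```bash
python3 - <<'E'
from h import *
C["wrist"]=r.get_calibration("wrist")
im=r.read_camera("wrist")[:,:,::-1].copy()
th=TH0;ca,sa=np.cos(th),np.sin(th)
B=np.array([[s*.032*ca-t*.01*sa,s*.032*sa+t*.01*ca,.066] for s,t in((1,1),(1,-1),(-1,-1),(-1,1))])
P=np.r_[O+B@F.T,[O+F@[.074*ca,.074*sa,.027]],[O+F[:,2]*.066]]
px=proj("wrist",P);print(px.round())
for x in px: cv2.circle(im,tuple(map(int,x.round())),2,(0,0,255),-1)
cv2.imwrite("pics/w1.png",im)
E
```

```text
[[288. 265.]
 [262. 265.]
 [260. 184.]
 [289. 184.]
 [275. 285.]
 [275. 226.]]
```

View pics/w1.png

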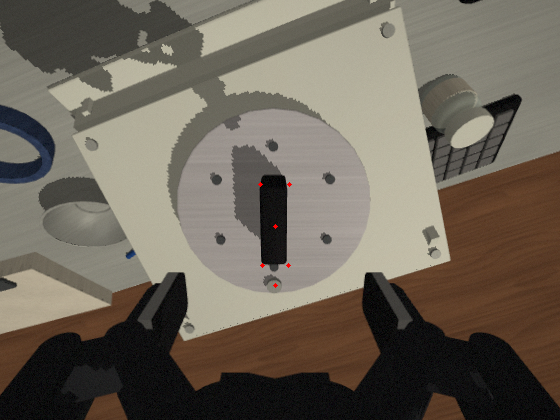

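The predicted bar and screw points match the picture: bar top spans about (262..288, 180..264) and the screw is at (274,284). I'll descend and grip.

```bash
echo '[{"aperture":0.085,"sx":-0.0017,"sz":0.025,"rx":0.002,"ry":-0.0015},{"aperture":0.085,"sz":0.027},{"aperture":0.085,"sz":0.027},{"aperture":0.085,"sz":0.026},{"aperture":0.085}]' | python3 inch.py
python3 -c "
from h import *
go(.034,TH0)
s=r.read_state();print(s['contact_force'],s['ft_torque'])"
echo '[{"aperture":0.01},{"aperture":0.01},{"aperture":0.01},{"aperture":0.01},{"aperture":0.01},{"aperture":0.01},{"aperture":0.01},{"aperture":0.01}]' | python3 inch.py 60
python3 -c "
from h import *
go(.034,TH0)
s=r.read_state();print(s['contact_force'],s['ft_torque'])"
```

```text
time_s: 2.55
position: [0.6057, 0.1358, 0.1512]
ee_rot: [2.868, 0.652, 2.724]
contact_force: [0.8, -0.1, 0.7]
finger_gap: 0.085
finger_force: 0.0
t 2.55 q [ 0.27 -0.09  2.31 -0.61  0.29 -0.44] shift first (tool axes now) [ 0.0035 -0.0009 -0.0032] rotvec [-0.0016  0.0013 -0.0023] shift if rotated first [ 0.0035 -0.0009 -0.0032]
[ 0.75478245 -0.11295858  0.73049464] [ 0.00225594  0.31055173 -0.02365668]
time_s: 3.35
position: [0.6019, 0.1347, 0.1532]
ee_rot: [2.868, 0.655, 2.725]
contact_force: [-6.1, -7.6, 6.5]
finger_gap: 0.0189
finger_force: 58.9
t 3.35 q [ 0.27 -0.1   2.32 -0.61  0.29 -0.44] shift first (tool axes now) [0.0024 0.0007 0.0007] rotvec [-0.0014  0.0043 -0.0012] shift if rotated first [0.0024 0.0007 0.0007]
[-6.07409069 -7.64112897  6.51970814] [-0.89835584  0.26927108 -0.55495037]
```

```bash
echo '[{"aperture":0.04},{"aperture":0.04},{"aperture":0.04,"sx":0.0024,"sy":0.0007,"ry":0.002},{"aperture":0.04}]' | python3 inch.py
python3 -c "
from h import *
go(.034,TH0)
s=r.read_state();print(s['ft_torque'], F[:,2]@s['ft_torque'])"
echo '[{"aperture":0.01},{"aperture":0.01},{"aperture":0.01},{"aperture":0.01}]' | python3 inch.py 50
cat > m.py <<'E'
from h import *
s,p,R=cur();f=np.array(s["contact_force"]);m=np.array(s["ft_torque"]);y=R.as_matrix()[:,1];n=F[:,2];d=p-O
print("M t %.2f th %.4f tau_n %.3f |f| %.1f f_panel %s off %s q4-6 %s finger %.0f"%(s["time_s"],np.arctan2(-(F.T@y)[0],(F.T@y)[1]),n@m,np.linalg.norm(f),(f@F).round(1),(d@F*1000).round(1),np.round(s["qpos"][3:],2),s["finger_force"]))
E
python3 m.py
```

```text
time_s: 3.75
position: [0.6005, 0.138, 0.1506]
ee_rot: [2.866, 0.652, 2.726]
contact_force: [-0.8, 0.3, -0.1]
finger_gap: 0.0404
finger_force: 0.0
t 3.75 q [ 0.28 -0.1   2.32 -0.62  0.29 -0.43] shift first (tool axes now) [-0.0013 -0.0016 -0.0003] rotvec [ 0.0017  0.0008 -0.0011] shift if rotated first [-0.0013 -0.0016 -0.0003]
[-0.04027301  0.30882911 -0.00289358] 0.019861849111042055
time_s: 4.15
position: [0.5998, 0.1358, 0.1502]
ee_rot: [2.871, 0.651, 2.727]
contact_force: [-7.0, -7.1, 5.4]
finger_gap: 0.0194
finger_force: 49.1
M t 4.15 th -0.3414 tau_n 0.166 |f| 11.3 f_panel [-2.  -7.   8.7] off [-1.5 -0.3 33.8] q4-6 [-0.62  0.29 -0.43] finger 49
```

```bash
echo '[{"aperture":0.01,"rz":0.05},{"aperture":0.01,"rz":0.06},{"aperture":0.01,"rz":0.06},{"aperture":0.01,"rz":0.06}]' | python3 inch.py >/dev/null; python3 m.py
echo '[{"aperture":0.01,"rz":0.06},{"aperture":0.01,"rz":0.06}]' | python3 inch.py >/dev/null; python3 m.py
echo '[{"aperture":0.01,"rz":0.06},{"aperture":0.01,"rz":0.06}]' | python3 inch.py >/dev/null; python3 m.py
echo '[{"aperture":0.01,"rz":0.06},{"aperture":0.01,"rz":0.06}]' | python3 inch.py ; python3 m.py
python3 -c "
from cell import r
s=r.read_state();print(s['joint_velocities'],s['contact_force'])"
```

```text
M t 4.55 th -0.5739 tau_n 0.159 |f| 8.9 f_panel [-1.8 -5.3  6.9] off [-1.3  0.2 33.8] q4-6 [-0.62  0.29 -0.2 ] finger 49
M t 4.75 th -0.6939 tau_n 0.153 |f| 8.2 f_panel [-0.6 -4.3  7. ] off [-1.1  0.4 33.8] q4-6 [-0.62  0.29 -0.08] finger 49
M t 4.95 th -0.8140 tau_n 0.070 |f| 7.2 f_panel [-0.1 -3.9  6.1] off [-0.9  0.7 33.8] q4-6 [-0.62  0.29  0.04] finger 49
time_s: 5.15
position: [0.6004, 0.1369, 0.1507]
ee_rot: [2.548, 0.393, 2.105]
contact_force: [-4.0, -3.1, 3.9]
finger_gap: 0.0189
finger_force: 48.7
M t 5.15 th -0.9340 tau_n 0.058 |f| 6.4 f_panel [-0.6 -3.   5.6] off [-0.7  0.9 33.8] q4-6 [-0.62  0.29  0.16] finger 49
[ 1.76359112e-03  5.17613210e-04 -4.47296731e-04  3.11742941e-04
 -1.38823635e-03  5.93243075e-01] [-3.97058898 -3.10462605  3.89350594]
```

```bash
{ 
echo '[{"aperture":0.01,"rz":0.06},{"aperture":0.01,"rz":0.06},{"aperture":0.01,"rz":0.06}]' | python3 inch.py ; python3 m.py
echo '[{"aperture":0.01,"rz":0.06},{"aperture":0.01,"rz":0.06},{"aperture":0.01,"rz":0.06}]' | python3 inch.py ; python3 m.py
echo '[{"aperture":0.01,"rz":0.06},{"aperture":0.01,"rz":0.06},{"aperture":0.01,"rz":0.06}]' | python3 inch.py ; python3 m.py
echo '[{"aperture":0.01,"rz":0.06},{"aperture":0.01,"rz":0.06},{"aperture":0.01,"rz":0.06}]' | python3 inch.py ; python3 m.py
echo '[{"aperture":0.01,"rz":0.06},{"aperture":0.01,"rz":0.06},{"aperture":0.01,"rz":0.06}]' | python3 inch.py ; python3 m.py
echo '[{"aperture":0.01,"rz":0.06},{"aperture":0.01,"rz":0.06},{"aperture":0.01,"rz":0.06}]' | python3 inch.py ; python3 m.py
} | grep M
```

```text
M t 5.45 th -1.1141 tau_n 0.080 |f| 4.9 f_panel [ 1.3 -2.7  3.8] off [-0.3  1.1 33.8] q4-6 [-0.62  0.29  0.34] finger 49
M t 5.75 th -1.2941 tau_n 0.033 |f| 3.9 f_panel [ 1.1 -2.6  2.8] off [ 0.1  1.2 33.8] q4-6 [-0.62  0.29  0.52] finger 49
M t 6.05 th -1.4742 tau_n 0.079 |f| 3.3 f_panel [ 2.  -2.4  1. ] off [ 0.5  1.3 33.8] q4-6 [-0.62  0.29  0.7 ] finger 49
M t 6.35 th -1.6542 tau_n 0.037 |f| 4.1 f_panel [ 2.7 -3.  -0.2] off [ 0.9  1.4 33.8] q4-6 [-0.62  0.29  0.88] finger 49
M t 6.65 th -1.8342 tau_n 0.079 |f| 6.0 f_panel [ 4.5 -3.4 -2. ] off [ 1.3  1.3 33.8] q4-6 [-0.62  0.29  1.06] finger 49
M t 6.95 th -2.0142 tau_n 0.078 |f| 8.2 f_panel [ 5.7 -4.7 -3.5] off [ 1.8  1.2 33.8] q4-6 [-0.62  0.29  1.24] finger 49
```

```bash
{ 
echo '[{"aperture":0.01,"rz":0.06},{"aperture":0.01,"rz":0.06},{"aperture":0.01,"rz":0.06}]' | python3 inch.py ; python3 m.py
echo '[{"aperture":0.01,"rz":0.06},{"aperture":0.01,"rz":0.06},{"aperture":0.01,"rz":0.06}]' | python3 inch.py ; python3 m.py
echo '[{"aperture":0.01,"rz":0.06},{"aperture":0.01,"rz":0.06},{"aperture":0.01,"rz":0.06}]' | python3 inch.py ; python3 m.py
echo '[{"aperture":0.01,"rz":0.06},{"aperture":0.01,"rz":0.06},{"aperture":0.01,"rz":0.06}]' | python3 inch.py ; python3 m.py
echo '[{"aperture":0.01,"rz":0.06},{"aperture":0.01,"rz":0.06},{"aperture":0.01,"rz":0.06}]' | python3 inch.py ; python3 m.py
echo '[{"aperture":0.01,"rz":0.06},{"aperture":0.01,"rz":0.06},{"aperture":0.01,"rz":0.06}]' | python3 inch.py ; python3 m.py
} | grep M
```

```text
M t 7.25 th -2.1943 tau_n 0.064 |f| 10.0 f_panel [ 5.8 -6.8 -4.5] off [ 2.1  1.  33.8] q4-6 [-0.62  0.29  1.42] finger 49
M t 7.55 th -2.3742 tau_n 0.075 |f| 12.1 f_panel [ 7.2 -8.4 -5.1] off [ 2.4  0.7 33.8] q4-6 [-0.62  0.29  1.6 ] finger 49
M t 7.85 th -2.5542 tau_n 0.145 |f| 14.0 f_panel [ 8.1 -9.3 -6.6] off [ 2.7  0.4 33.9] q4-6 [-0.62  0.29  1.78] finger 49
M t 8.15 th -2.7342 tau_n 0.123 |f| 15.7 f_panel [  8.  -11.4  -7.2] off [ 2.9  0.  33.8] q4-6 [-0.62  0.29  1.96] finger 49
M t 8.45 th -2.9141 tau_n 0.149 |f| 18.2 f_panel [  9.3 -14.1  -6.7] off [ 3.  -0.4 33.8] q4-6 [-0.62  0.29  2.14] finger 49
M t 8.75 th -3.0941 tau_n 0.192 |f| 19.3 f_panel [  9.5 -15.2  -7.1] off [ 3.1 -0.8 33.8] q4-6 [-0.62  0.29  2.32] finger 49
```

```bash
cat >> m.py <<'E'
import json
open("log.jsonl","a").write(json.dumps([s["time_s"],float(np.arctan2(-(F.T@y)[0],(F.T@y)[1])),float(n@m),*(f@F).tolist(),s["qpos"][5],s["joint_velocities"][5],*(d@F).tolist()])+"\n")
E
{ 
echo '[{"aperture":0.01,"rz":-0.06},{"aperture":0.01,"rz":-0.06},{"aperture":0.01,"rz":-0.06}]' | python3 inch.py ; python3 m.py
echo '[{"aperture":0.01,"rz":-0.06},{"aperture":0.01,"rz":-0.06},{"aperture":0.01,"rz":-0.06}]' | python3 inch.py ; python3 m.py
echo '[{"aperture":0.01,"rz":-0.06},{"aperture":0.01,"rz":-0.06},{"aperture":0.01,"rz":-0.06}]' | python3 inch.py ; python3 m.py
echo '[{"aperture":0.01,"rz":-0.06},{"aperture":0.01,"rz":-0.06},{"aperture":0.01,"rz":-0.06}]' | python3 inch.py ; python3 m.py
echo '[{"aperture":0.01,"rz":-0.06},{"aperture":0.01,"rz":-0.06},{"aperture":0.01,"rz":-0.06}]' | python3 inch.py ; python3 m.py
echo '[{"aperture":0.01,"rz":-0.06},{"aperture":0.01,"rz":-0.06},{"aperture":0.01,"rz":-0.06}]' | python3 inch.py ; python3 m.py
echo '[{"aperture":0.01,"rz":-0.06},{"aperture":0.01,"rz":-0.06},{"aperture":0.01,"rz":-0.06}]' | python3 inch.py ; python3 m.py
echo '[{"aperture":0.01,"rz":-0.06},{"aperture":0.01,"rz":-0.06},{"aperture":0.01,"rz":-0.06}]' | python3 inch.py ; python3 m.py
echo '[{"aperture":0.01,"rz":-0.06},{"aperture":0.01,"rz":-0.06},{"aperture":0.01,"rz":-0.06}]' | python3 inch.py ; python3 m.py
echo '[{"aperture":0.01,"rz":-0.06},{"aperture":0.01,"rz":-0.06},{"aperture":0.01,"rz":-0.06}]' | python3 inch.py ; python3 m.py
echo '[{"aperture":0.01,"rz":-0.06},{"aperture":0.01,"rz":-0.06},{"aperture":0.01,"rz":-0.06}]' | python3 inch.py ; python3 m.py
echo '[{"aperture":0.01,"rz":-0.06},{"aperture":0.01,"rz":-0.06},{"aperture":0.01,"rz":-0.06}]' | python3 inch.py ; python3 m.py
echo '[{"aperture":0.01,"rz":-0.06},{"aperture":0.01,"rz":-0.06},{"aperture":0.01,"rz":-0.06}]' | python3 inch.py ; python3 m.py
} | grep M
```

```text
M t 9.05 th -2.9112 tau_n -0.249 |f| 16.0 f_panel [  8.9 -11.4  -6.8] off [ 3.  -0.4 33.8] q4-6 [-0.62  0.29  2.14] finger 49
M t 9.35 th -2.7312 tau_n -0.286 |f| 14.7 f_panel [  8.1 -10.2  -6.9] off [ 2.9 -0.  33.8] q4-6 [-0.62  0.29  1.96] finger 49
M t 9.65 th -2.5512 tau_n -0.314 |f| 11.1 f_panel [ 6.  -7.8 -5.1] off [ 2.7  0.4 33.8] q4-6 [-0.62  0.29  1.78] finger 49
M t 9.95 th -2.3712 tau_n -0.300 |f| 10.3 f_panel [ 6.3 -7.2 -3.9] off [ 2.5  0.7 33.8] q4-6 [-0.62  0.29  1.6 ] finger 50
M t 10.25 th -2.1913 tau_n -0.347 |f| 8.3 f_panel [ 5.6 -5.3 -3. ] off [ 2.1  1.  33.8] q4-6 [-0.62  0.29  1.42] finger 50
M t 10.55 th -2.0112 tau_n -0.321 |f| 6.8 f_panel [ 4.4 -4.1 -3.2] off [ 1.7  1.2 33.8] q4-6 [-0.62  0.29  1.24] finger 50
M t 10.85 th -1.8313 tau_n -0.358 |f| 4.2 f_panel [ 3.  -2.7 -1. ] off [ 1.3  1.3 33.8] q4-6 [-0.62  0.29  1.06] finger 50
M t 11.15 th -1.6511 tau_n -0.359 |f| 3.4 f_panel [ 2.8 -1.9  0.3] off [ 0.9  1.4 33.8] q4-6 [-0.62  0.29  0.88] finger 50
M t 11.45 th -1.4712 tau_n -0.363 |f| 4.0 f_panel [ 2.2 -1.8  2.8] off [ 0.5  1.4 33.8] q4-6 [-0.62  0.29  0.7 ] finger 51
M t 11.75 th -1.2911 tau_n -0.351 |f| 4.3 f_panel [ 1.6 -2.2  3.4] off [ 0.   1.2 33.8] q4-6 [-0.62  0.29  0.52] finger 51
M t 12.05 th -1.1110 tau_n -0.335 |f| 5.6 f_panel [ 0.2 -3.   4.8] off [-0.3  1.1 33.8] q4-6 [-0.62  0.29  0.34] finger 51
M t 12.35 th -0.9309 tau_n -0.334 |f| 7.5 f_panel [-1.4 -3.9  6.2] off [-0.7  0.9 33.8] q4-6 [-0.62  0.29  0.16] finger 51
M t 12.65 th -0.7509 tau_n -0.337 |f| 9.0 f_panel [-1.3 -4.7  7.6] off [-1.   0.6 33.8] q4-6 [-0.62  0.29 -0.02] finger 51
```

```bash
{ 
echo '[{"aperture":0.01,"rz":-0.06},{"aperture":0.01,"rz":-0.06},{"aperture":0.01,"rz":-0.06}]' | python3 inch.py ; python3 m.py
echo '[{"aperture":0.01,"rz":-0.06},{"aperture":0.01,"rz":-0.06},{"aperture":0.01,"rz":-0.06}]' | python3 inch.py ; python3 m.py
echo '[{"aperture":0.01,"rz":-0.06},{"aperture":0.01,"rz":-0.06},{"aperture":0.01,"rz":-0.06}]' | python3 inch.py ; python3 m.py
echo '[{"aperture":0.01,"rz":-0.06},{"aperture":0.01,"rz":-0.06},{"aperture":0.01,"rz":-0.06}]' | python3 inch.py ; python3 m.py
echo '[{"aperture":0.01,"rz":-0.06},{"aperture":0.01,"rz":-0.06},{"aperture":0.01,"rz":-0.06}]' | python3 inch.py ; python3 m.py
echo '[{"aperture":0.01,"rz":-0.06},{"aperture":0.01,"rz":-0.06},{"aperture":0.01,"rz":-0.06}]' | python3 inch.py ; python3 m.py
echo '[{"aperture":0.01,"rz":-0.06},{"aperture":0.01,"rz":-0.06},{"aperture":0.01,"rz":-0.06}]' | python3 inch.py ; python3 m.py
echo '[{"aperture":0.01,"rz":-0.06},{"aperture":0.01,"rz":-0.06},{"aperture":0.01,"rz":-0.06}]' | python3 inch.py ; python3 m.py
} | grep M
```

```text
M t 12.95 th -0.5709 tau_n -0.297 |f| 9.3 f_panel [-0.7 -5.8  7.1] off [-1.3  0.2 33.8] q4-6 [-0.62  0.29 -0.2 ] finger 51
M t 13.25 th -0.3907 tau_n -0.218 |f| 11.5 f_panel [-1.5 -7.   9. ] off [-1.5 -0.2 33.8] q4-6 [-0.62  0.29 -0.38] finger 52
M t 13.55 th -0.2106 tau_n -0.252 |f| 13.0 f_panel [-1.5 -9.1  9.1] off [-1.6 -0.5 33.8] q4-6 [-0.62  0.29 -0.56] finger 52
M t 13.85 th -0.0306 tau_n -0.185 |f| 13.6 f_panel [ -1.7 -10.6   8.3] off [-1.7 -0.9 33.8] q4-6 [-0.62  0.29 -0.74] finger 52
M t 14.15 th 0.1495 tau_n -0.169 |f| 15.4 f_panel [ -0.7 -12.2   9.3] off [-1.7 -1.4 33.8] q4-6 [-0.62  0.29 -0.92] finger 52
M t 14.45 th 0.3296 tau_n -0.195 |f| 16.5 f_panel [ -0.1 -14.4   8. ] off [-1.6 -1.8 33.8] q4-6 [-0.62  0.29 -1.1 ] finger 52
M t 14.75 th 0.5095 tau_n -0.160 |f| 18.1 f_panel [  1.1 -16.2   7.9] off [-1.4 -2.2 33.8] q4-6 [-0.62  0.29 -1.28] finger 52
M t 15.05 th 0.6896 tau_n -0.141 |f| 19.2 f_panel [  2.2 -17.6   7.4] off [-1.2 -2.5 33.8] q4-6 [-0.62  0.29 -1.46] finger 51
```

```bash
{ 
echo '[{"aperture":0.01,"rz":-0.06},{"aperture":0.01,"rz":-0.06},{"aperture":0.01,"rz":-0.06}]' | python3 inch.py ; python3 m.py
echo '[{"aperture":0.01,"rz":-0.06},{"aperture":0.01,"rz":-0.06},{"aperture":0.01,"rz":-0.06}]' | python3 inch.py ; python3 m.py
echo '[{"aperture":0.01,"rz":-0.06},{"aperture":0.01,"rz":-0.06},{"aperture":0.01,"rz":-0.06}]' | python3 inch.py ; python3 m.py
echo '[{"aperture":0.01,"rz":-0.06},{"aperture":0.01,"rz":-0.06},{"aperture":0.01,"rz":-0.06}]' | python3 inch.py ; python3 m.py
} | grep M
cat > fit.py <<'E'
import numpy as np,json
from scipy.optimize import least_squares
L=np.array([json.loads(x)[:6] for x in open("log.jsonl")]) # t th tau fx fy fz
old=np.array([[4.75,-.6939,.153,-.6,-4.3,7],[4.95,-.814,.07,-.1,-3.9,6.1],[5.15,-.934,.058,-.6,-3,5.6],[5.45,-1.1141,.08,1.3,-2.7,3.8],[5.75,-1.2941,.033,1.1,-2.6,2.8],[6.05,-1.4742,.079,2,-2.4,1],[6.35,-1.6542,.037,2.7,-3,-.2],[6.65,-1.8342,.079,4.5,-3.4,-2],[6.95,-2.0142,.078,5.7,-4.7,-3.5],[7.25,-2.1943,.064,5.8,-6.8,-4.5],[7.55,-2.3742,.075,7.2,-8.4,-5.1],[7.85,-2.5542,.145,8.1,-9.3,-6.6],[8.15,-2.7342,.123,8,-11.4,-7.2],[8.45,-2.9141,.149,9.3,-14.1,-6.7],[8.75,-3.0941,.192,9.5,-15.2,-7.1]])
D=np.r_[old,L];dr=np.r_[np.ones(len(old)),np.where(np.diff(np.r_[-3.09,L[:,1]])<0,1,-1)]
t,th,tau,fx,fy,fz=D.T
ux,uy=np.cos(th),np.sin(th) # tool-fixed directions
# (d x f)_n, d=(a*u + b*v): 
ga=ux*fy-uy*fx; gb=-uy*fy-ux*fx
for name,cols,y in [("plain",[dr,np.cos(th),np.sin(th)],tau),("+bias",[dr,np.cos(th),np.sin(th),1+0*th],tau),("+bias,d",[dr,np.cos(th),np.sin(th),1+0*th,ga,gb],tau),("+d",[dr,np.cos(th),np.sin(th),ga,gb],tau),("+d panel",[dr,np.cos(th),np.sin(th),fx,fy],tau),("d,drag",[np.cos(th),np.sin(th),ga,gb],tau-.21*dr)]:
    A=np.array(cols).T;x,_,_,_=np.linalg.lstsq(A,y,rcond=None);e=y-A@x
    i=0 if name=="d,drag" else 1
    a,b=x[i:i+2]
    cov=np.linalg.inv(A.T@A)*e.var()
    # tau_g = a cos + b sin = -G sin(th+psi), heavy angle from down = th+psi ; b=-G cos psi, a=-G sin psi
    G=np.hypot(a,b);psi=np.arctan2(-a,-b)
    print(name,x.round(4),"G %.3f theta_target %.3f (%.0f deg) rms %.3f se %.3f"%(G,-psi,np.degrees(-psi),e.std(),np.sqrt(max(cov[i,i],cov[i+1,i+1]))))
E
python3 fit.py
```

```text
M t 15.35 th 0.8695 tau_n -0.125 |f| 20.9 f_panel [  2.8 -19.6   6.5] off [-0.8 -2.8 33.8] q4-6 [-0.62  0.29 -1.64] finger 51
M t 15.65 th 1.0496 tau_n -0.102 |f| 21.9 f_panel [  3.8 -21.    5.2] off [-0.5 -3.  33.8] q4-6 [-0.62  0.29 -1.82] finger 51
M t 15.95 th 1.2296 tau_n 0.004 |f| 22.3 f_panel [  3.9 -21.8   3.2] off [-0.2 -3.2 33.8] q4-6 [-0.62  0.29 -2.  ] finger 51
M t 16.25 th 1.4096 tau_n -0.052 |f| 22.6 f_panel [  4.7 -22.1   1.2] off [ 0.3 -3.3 33.8] q4-6 [-0.62  0.29 -2.18] finger 51
plain [0.2076 0.0025 0.1532] G 0.153 theta_target 3.125 (179 deg) rms 0.024 se 0.006
+bias [ 0.2058  0.0036  0.148  -0.006 ] G 0.148 theta_target 3.118 (179 deg) rms 0.024 se 0.007
+bias,d [ 0.2041  0.0336  0.1176 -0.0291  0.0019  0.0038] G 0.122 theta_target 2.864 (164 deg) rms 0.023 se 0.025
+d [ 0.206   0.0142  0.1592  0.0011 -0.0003] G 0.160 theta_target 3.053 (175 deg) rms 0.024 se 0.024
+d panel [ 2.059e-01  2.100e-03  1.526e-01 -1.000e-04  4.000e-04] G 0.153 theta_target 3.128 (179 deg) rms 0.024 se 0.034
d,drag [ 0.0093  0.1565  0.0005 -0.0002] G 0.157 theta_target 3.083 (177 deg) rms 0.024 se 0.024
```

The fits agree. The heavy side is straight down at θ ≈ ±π (179°, varying 164–179° by model, G 0.15, drag 0.207). I'll turn there clockwise, which is within joint 6's range, and keep logging on the way.

```bash
{ 
echo '[{"aperture":0.01,"rz":0.08},{"aperture":0.01,"rz":0.08},{"aperture":0.01,"rz":0.08},{"aperture":0.01,"rz":0.08}]' | python3 inch.py ; python3 m.py
echo '[{"aperture":0.01,"rz":0.08},{"aperture":0.01,"rz":0.08},{"aperture":0.01,"rz":0.08}]' | python3 inch.py ; python3 m.py
echo '[{"aperture":0.01,"rz":0.08},{"aperture":0.01,"rz":0.08},{"aperture":0.01,"rz":0.08}]' | python3 inch.py ; python3 m.py
echo '[{"aperture":0.01,"rz":0.08},{"aperture":0.01,"rz":0.08},{"aperture":0.01,"rz":0.08}]' | python3 inch.py ; python3 m.py
echo '[{"aperture":0.01,"rz":0.08},{"aperture":0.01,"rz":0.08},{"aperture":0.01,"rz":0.08}]' | python3 inch.py ; python3 m.py
echo '[{"aperture":0.01,"rz":0.08},{"aperture":0.01,"rz":0.08},{"aperture":0.01,"rz":0.08}]' | python3 inch.py ; python3 m.py
echo '[{"aperture":0.01,"rz":0.08},{"aperture":0.01,"rz":0.08},{"aperture":0.01,"rz":0.08}]' | python3 inch.py ; python3 m.py
echo '[{"aperture":0.01,"rz":0.08},{"aperture":0.01,"rz":0.08},{"aperture":0.01,"rz":0.08}]' | python3 inch.py ; python3 m.py
echo '[{"aperture":0.01,"rz":0.1},{"aperture":0.01,"rz":0.1},{"aperture":0.01,"rz":0.1},{"aperture":0.01,"rz":0.1},{"aperture":0.01,"rz":0.1},{"aperture":0.01,"rz":0.1},{"aperture":0.01,"rz":0.1}]' | python3 inch.py ; python3 m.py
echo '[{"aperture":0.01,"rz":0.1},{"aperture":0.01,"rz":0.1},{"aperture":0.01,"rz":0.1},{"aperture":0.01,"rz":0.1},{"aperture":0.01,"rz":0.1},{"aperture":0.01,"rz":0.1},{"aperture":0.01,"rz":0.1},{"aperture":0.01,"rz":0.1}]' | python3 inch.py ; python3 m.py
} | grep M; python3 fit.py
```

```text
M t 16.65 th 1.0855 tau_n 0.384 |f| 20.2 f_panel [  3.4 -19.3   5. ] off [-0.5 -3.1 33.8] q4-6 [-0.62  0.29 -1.86] finger 51
M t 16.95 th 0.8455 tau_n 0.372 |f| 18.9 f_panel [  1.6 -17.5   7. ] off [-0.9 -2.8 33.8] q4-6 [-0.62  0.29 -1.62] finger 52
M t 17.25 th 0.6055 tau_n 0.318 |f| 18.9 f_panel [  0.7 -16.4   9.4] off [-1.3 -2.4 33.8] q4-6 [-0.62  0.29 -1.38] finger 52
M t 17.55 th 0.3655 tau_n 0.260 |f| 16.7 f_panel [ -0.5 -14.    9. ] off [-1.6 -1.9 33.8] q4-6 [-0.62  0.29 -1.14] finger 52
M t 17.85 th 0.1254 tau_n 0.255 |f| 15.3 f_panel [ -1.6 -11.4  10.1] off [-1.7 -1.3 33.8] q4-6 [-0.62  0.29 -0.9 ] finger 52
M t 18.15 th -0.1146 tau_n 0.184 |f| 13.0 f_panel [-2.  -7.9 10.1] off [-1.6 -0.8 33.8] q4-6 [-0.62  0.29 -0.66] finger 52
M t 18.45 th -0.3547 tau_n 0.178 |f| 11.2 f_panel [-0.1 -6.6  9. ] off [-1.5 -0.2 33.8] q4-6 [-0.62  0.29 -0.42] finger 52
M t 18.75 th -0.5947 tau_n 0.158 |f| 8.5 f_panel [-0.9 -4.4  7.2] off [-1.3  0.3 33.8] q4-6 [-0.62  0.29 -0.18] finger 52
M t 19.45 th -1.2958 tau_n 0.083 |f| 3.7 f_panel [ 1.3 -2.7  2.1] off [ 0.1  1.2 33.8] q4-6 [-0.62  0.29  0.52] finger 51
M t 20.25 th -2.0958 tau_n 0.145 |f| 8.4 f_panel [ 5.7 -5.3 -3.1] off [ 1.9  1.1 33.8] q4-6 [-0.62  0.29  1.32] finger 50
plain [0.2133 0.0073 0.1525] G 0.153 theta_target 3.094 (177 deg) rms 0.026 se 0.005
+bias [0.2134 0.006  0.1545 0.0025] G 0.155 theta_target 3.103 (178 deg) rms 0.026 se 0.006
+bias,d [ 2.140e-01  1.040e-02  1.268e-01 -1.370e-02 -2.000e-04  2.600e-03] G 0.127 theta_target 3.059 (175 deg) rms 0.026 se 0.025
+d [ 0.2139  0.0005  0.1469 -0.0006  0.0006] G 0.147 theta_target 3.138 (180 deg) rms 0.026 se 0.023
+d panel [0.2131 0.0132 0.1548 0.0015 0.0003] G 0.155 theta_target 3.056 (175 deg) rms 0.026 se 0.032
d,drag [7.400e-03 1.489e-01 1.000e-04 6.000e-04] G 0.149 theta_target 3.092 (177 deg) rms 0.026 se 0.022
```

```bash
echo '[{"aperture":0.01,"rz":0.1},{"aperture":0.01,"rz":0.1},{"aperture":0.01,"rz":0.1},{"aperture":0.01,"rz":0.1},{"aperture":0.01,"rz":0.1},{"aperture":0.01,"rz":0.1},{"aperture":0.01,"rz":0.1},{"aperture":0.01,"rz":0.1}]' | python3 inch.py >/dev/null
echo '[{"aperture":0.01,"rz":0.1},{"aperture":0.01,"rz":0.1},{"aperture":0.01,"rz":0.06},{"aperture":0.01},{"aperture":0.01},{"aperture":0.01},{"aperture":0.01},{"aperture":0.01}]' | python3 inch.py; python3 m.py
python3 - <<'E'
from h import *
C["wrist"]=r.get_calibration("wrist")
w=r.read_camera("wrist")[:,:,::-1].copy();b=r.read_camera("top")[:,:,::-1].copy()
P=O+F@[.074*np.cos(-3.16),.074*np.sin(-3.16),.027]
print([proj(n,P).round(1).tolist() for n in("wrist","top","side")])
b=cv2.resize(b,(560,420))
sd=r.read_camera("side")[:,:,::-1][170:310,170:357]
im=np.hstack([w[:, :400],cv2.resize(b[130:270,140:273],(399,420))]);cv2.imwrite("pics/end.png",im)
E
```

```text
time_s: 21.85
position: [0.6033, 0.1352, 0.1532]
ee_rot: [-3.135, -0.703, 0.004]
contact_force: [12.4, -14.4, 0.7]
finger_gap: 0.0192
finger_force: 49.7
M t 21.85 th 3.1297 tau_n -0.225 |f| 19.0 f_panel [  9.8 -14.6  -7.3] off [ 3.1 -1.  33.8] q4-6 [-0.62  0.29  2.38] finger 50
[[[271.3, 380.8]], [[248.0, 242.4]], [[286.5, 252.9]]]
```

View pics/end.png

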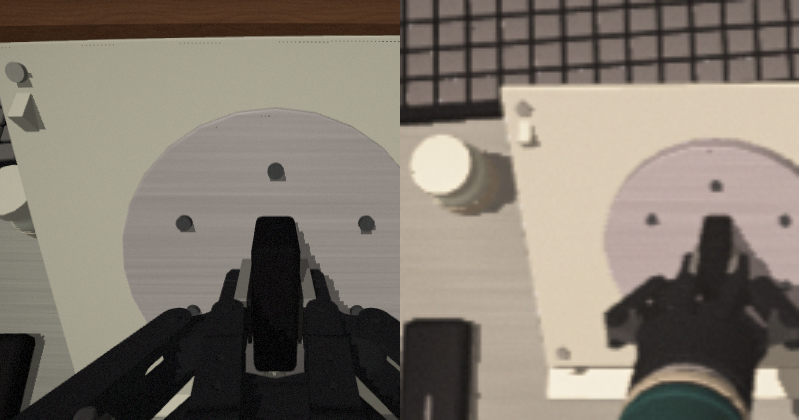

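The bar, wrist view about (275,215)–(275,370), lies along the slope with no slip between the pads. The screw end is downhill and the jar and mouse are where they were. The wrist torque signal puts the heavy side straight down to within about 5°.

```bash
python3 -c "
from cell import r
s=r.read_state();print(s['joint_velocities'],s['finger_force']);print(r.hand_in())"
```

```text
[-2.04095676e-04 -6.11969903e-04 -3.82380820e-05  3.16834159e-04
  1.42636187e-03 -6.49274130e-04] 49.68581020832062
the job is handed in; nothing more can be done
None
```

I handed the job in at about 22 s with the turntable at about 179°, where the torque fits put the heavy side straight down the slope (estimated within 5°), still and gripped at 50 N; I never deliberately touched the loose objects, but only checked the jar and mouse in the last picture, and no verdict came back.

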